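# Load the light-curing box and relatch its lid

### The job

Press down on the front of the curing box's lid once so that its push-push latch lets go and the lid springs open; stand the plaster cast with the rectangular base upright inside the box, then swing the lid shut and press it again until the latch catches and the lid stays shut by itself. Be gentle: set the cast down softly, never push the box or its lid with more than 20 N, and leave the other things on the bench where they are.

Things in the scene. Friction and masses are not known exactly. Their poses are not given: they have to be found in the camera images.
- curing_box: white open-topped box fixed to the bench, 220 mm (x) by 200 mm (y), rim 85 mm above the bench, walls 8 mm. Origin: centre of its underside; x points from its front (near the robot) to its hinge side, z up. The free inner floor is x -73 to +102 mm, y -92 to +92 mm; a grey latch case takes the rest at the front.
- chamber_floor (a point): point on the upper face of the box's inner floor, 5 mm in front of its centre, 8.5 mm above the bench: a good place for the middle of the cast's underside. Axes as the box.
- lid_hinge (a point): middle of the lid's hinge line, which runs along the box's y; 95 mm behind the box's centre and 95 mm above the bench. Axes as the box.
- lid (a joint): angle of the lid, a grey frame 178 mm wide with an amber window: 0 latched shut (level), about 1.6 rad fully open (just past upright), slightly negative while pressed down. A damped spring opens it in 2 to 3 s once free; swinging it shut takes 2 to 6 N at the front edge.
- lid_press (a point): where to press: on the lid's upper face, middle of its width, 15.5 mm behind its front edge, 180 mm from the hinge line, when shut 105 mm above the bench (10 mm above the hinge line). Moves with the lid; x runs to the hinge, z is the face's outward normal. A tongue hangs 40 mm below the lid here and sticks out towards the robot when the lid is open.
- cast_center (a point): centre of the loose plaster cast to be loaded: rectangular base 50 mm (x) by 54 mm (y) by 24 mm high with a horseshoe of teeth on top, 34 mm high in all, about 0.15 kg; the point is 17 mm above its underside. z up.
- round_cast_center (a point): bystander: another plaster cast, on a round base 62 mm across, 28 mm high; the point is half-way up.
- cup_center (a point): bystander: clear plastic mixing cup, 66 mm across, 65 mm high; the point is half-way up.
- carver_center (a point): bystander: wooden-handled wax carver 150 mm long lying on the bench; the point is in the handle, x along the tool.
- latch_case (a point): top of the grey push-push latch case, 42 mm wide, 79 mm high, inside the front wall. The lid pressed down from latched (against 4 N) to a firm stop lets go on release; pressed from open to the same stop it catches on release and rises to 0. The stop lies 7 to 19 mm below latched, differs per box; only the last 1 mm before it works the latch: press by feel until the force climbs to 8 to 13 N.
Things that resemble listed ones, but are neither listed nor needed, are in the scene too. Leave any purple look-alike of the part that bears cast_center alone.

How it is judged:
By the outcome, as a careful person would: the job done as asked, in the order asked, and still so for the second after the job is handed in, with the robot touching nothing.
It also fails if it takes over 72 s, if anything falls off the work surface, if the arm or the gripper's body presses on something with over 40 N, if the wrist force passes 120 N, or if a joint passes its speed limit or range.

### The arm

A 7-joint arm with a two-finger parallel gripper is mounted at the origin on the work surface. World frame = base frame: x ahead of the robot, y to its left, z up, the work surface at z = 0. Lengths are in m, angles in rad, forces in N, time in s.
With the tool pointing down it reaches from about 0.425 to 0.925 m from the base axis. Payload 6.8 kg.
Tool frame: the origin (TCP) lies on the front face of the gripper's body, between the roots of the fingers; the fingertips stand 73 mm ahead of it and the grasp point (between the pads) lies 54 mm ahead of it; z points along the fingers, y is the line along which they close (so a half turn about z gives the same grasp; the last joint's range is limited). The gripper opens to 85 mm and grips with 20 to 120 N. Pads are 22 mm wide; open, the fingers measure 114 mm over their backs; the gripper's body (76 mm by 85 mm) begins 54 mm behind the grasp point. The pads swing forward as they close: fully open they stand 13 mm farther back than shut.
Start: joints at [1.215, 0.477, 0.022, 1.555, -0.011, 1.109, -0.083], TCP at [0.166, -0.654, 0.304] pointing down, gripper open.
Joint ranges: [-2.96, 2.96], [-0.34, 2.1], [-1.41, 1.46], [0.24, 2.44], [-1.37, 4.51], [0.17, 1.92], [-2.96, 2.96]. Speed limits (rad/s): [2.39, 2.39, 3.14, 3.14, 3.14, 3.14, 3.14].

### API

Orientations are given as a unit quaternion [w, x, y, z].
In Python, from station import bot, optics gives the robot as it stands.
- The arm moves only by the tool drive_tool, never from a script. Its argument "deltas" is a list of rows, each an object with "gripper": the closure in counts, from 0 (fully open) to 255 (shut); "offset": the shift along the tool's x, y, z in units of 1000 mm (1.0 is 1000 mm), a list of three; "angular": the turn, a rotation vector about the tool's x, y, z in units of 45 degrees (1.0 is 45 degrees), a list of three. In form: [{"gripper": gripper, "offset": [dx, dy, dz], "angular": [rx, ry, rz]}, ...]. A call has 1 to 5 rows; each row is the pose to reach, as a shift and turn from the pose commanded when the call began, along the tool's axes at that moment; what a row does not reach only later rows make up. A row lasts 1/10 s, in which the tool goes at most 50 mm and 8.59 degrees, less where a joint would pass 70% of its speed; a pose out of reach is approached as far as the arm can. A call with a number of a shift or a turn outside -1 to 1 is refused whole. A call with a gripper value outside its range is refused whole. The fingers move at their own pace and stop on an object; "grip_force" is the grip in N (left out, the last holds). Time passes only in rows, so rows that repeat a pose let the fingers close. It gives the time, the measured TCP pose, the force, the opening and the grip force at its end, in the units of the state.
- bot.get_obs(): the state, without advancing time (a new reading comes with each control period).
- optics.read_camera(name): name is "scene" or "side" or "wrist"; returns the picture (384x512x3 uint8, blue, green, red); there is no depth.
- optics.camera_model(name): a dict with "fx", "fy", "cx", "cy" (pixels), "cam_to_world" (4x4, takes a point from camera to world coordinates). Camera axes: x right, y up, looking along -z (the intrinsics and any distortion apply to the point x, -y, -z); pixel columns grow to the right and rows downward; lengths in m; the calibration is good to about 2 mm. A picture is of the moment at which its call begins: read the wrist's pose just before it. camera_model takes no time and is no camera call; for the wrist camera it gives the pose at the moment of the call.
- bot.hand_in(): hands the job in; it is judged then, once.
The state is a dict: "t": time; "q": joint angles; "joint_vel": joint speeds; "joint_torque": joint torques, N m; "eef_pos": TCP position; "tool_rot": TCP orientation; "contact_force": force on the tool from outside, world axes, zero at the start; "torque": the same for the moment, N m; "gripper_width": opening from 0.0 (shut) to 1.0 (fully open); "grasp_force": force on a finger pad.
Only numpy, scipy, OpenCV 4.12 (cv2) and the standard library are available. Lean on these libraries where they do the work, as an engineer would, in place of code of your own. Each camera call takes 0.05 s, during which the arm holds its last target. There are 200 camera calls.

## Working session

There is one attempt and no reset: what is moved stays moved. The work goes in short steps, Python scripts to look and compute and a tool call to move; the robot and the scene stay as the last step left them, time stands still between calls to the robot, and variables do not carry over. Pictures are saved under pics/ and viewed, at most 10 in all, crops included, and the job is handed in when it is done.

Besides the shell and the picture viewer there is one more tool, called after "Emit:" as a command line: name --argument value ..., lists and objects as JSON in quotes. drive_tool: Moves the arm, as the interface text tells. Its arguments: {"type":"object","properties":{"deltas":{"type":"array"},"grip_force":{"type":"number"}},"required":["deltas"]}

```bash
ls; mkdir -p pics; python3 - <<'E'
from station import bot,optics
import cv2,numpy as np
o=bot.get_obs();print({k:np.round(v,3) for k,v in o.items()})
for n in("scene","side"):
    m=optics.camera_model(n);print(n,{k:np.round(v,4).tolist() for k,v in m.items()})
    im=optics.read_camera(n);cv2.imwrite(f"pics/{n}0.png",im)
a=[cv2.imread(f"pics/{n}0.png") for n in("scene","side")]
for n,i in zip(("scene","side"),a): cv2.imwrite(f"pics/{n}0b.png",cv2.resize(i,(800,600),interpolation=cv2.INTER_CUBIC))
E
```

```text
pics
{'t': np.float64(0.0), 'q': array([ 1.215,  0.478,  0.022,  1.556, -0.012,  1.109, -0.083]), 'joint_vel': array([ 0.001,  0.001, -0.001,  0.   , -0.   , -0.   ,  0.   ]), 'joint_torque': array([ 0.0000e+00, -5.9645e+01,  1.6080e+00, -2.8119e+01,  1.2000e-02,
        9.0000e-03, -0.0000e+00]), 'eef_pos': array([ 0.165, -0.654,  0.303]), 'tool_rot': array([-0.001,  0.992,  0.124, -0.   ]), 'contact_force': array([-0.407, -0.43 , -0.02 ]), 'torque': array([ 0.039, -0.054, -0.026]), 'grasp_force': np.float64(0.0), 'gripper_width': np.float64(1.003)}
scene {'fx': 375.0028, 'fy': 375.0028, 'cx': 259.4789, 'cy': 190.8948, 'cam_to_world': [[0.6086, -0.6477, 0.4583, 0.9656], [0.7935, 0.4944, -0.3549, -0.3346], [0.0033, 0.5797, 0.8149, 0.8968], [0.0, 0.0, 0.0, 1.0]]}
side {'fx': 488.4678, 'fy': 488.4678, 'cx': 243.8835, 'cy': 191.9005, 'cam_to_world': [[-0.8153, 0.4106, -0.4082, 0.0322], [-0.579, -0.5836, 0.5694, 0.6799], [-0.0045, 0.7006, 0.7136, 0.9676], [0.0, 0.0, 0.0, 1.0]]}
```

View pics/scene0b.png

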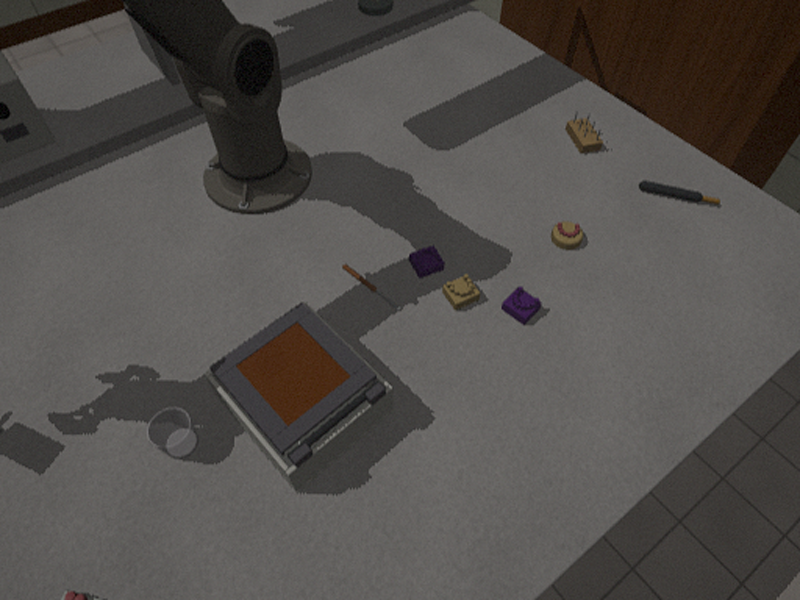

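View pics/side0b.png

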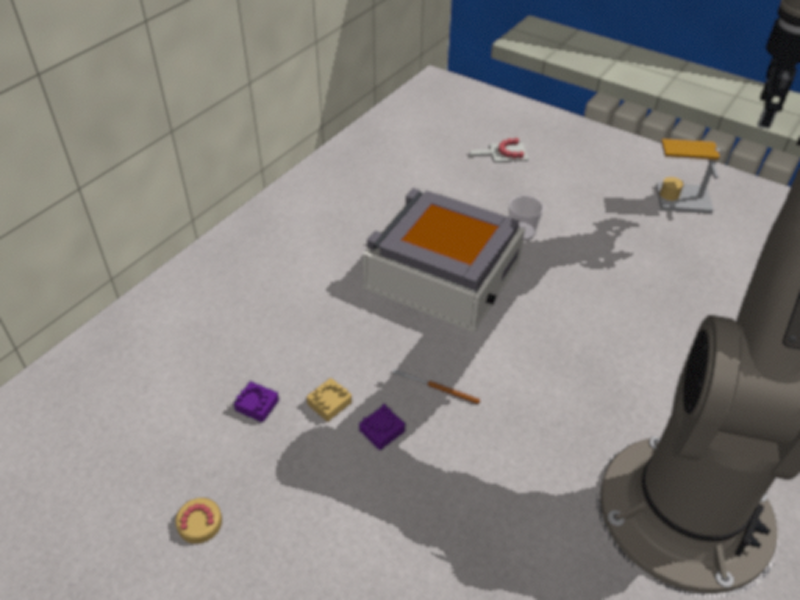

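The scene picture shows the cream cast at about (461,291), with purple look-alikes at (427,262) and (521,305). The shut box spans (210..390, 303..470). In the side picture the cast is at (329,398) and the lid at (375..520, 195..275). Next I'll enlarge both.

```bash
cat > h.py <<'E'
import numpy as np,cv2
from station import bot,optics
def ray(n,px,m=None):
    m=m or optics.camera_model(n);T=np.array(m["cam_to_world"])
    d=T[:3,:3]@np.array([(px[0]-m["cx"])/m["fx"],-(px[1]-m["cy"])/m["fy"],-1.])
    return T[:3,3],d
def plane(n,px,z,m=None):
    o,d=ray(n,px,m);return o+d*(z-o[2])/d[2]
def proj(n,P,m=None):
    m=m or optics.camera_model(n);T=np.linalg.inv(np.array(m["cam_to_world"]))
    p=T[:3,:3]@np.array(P,float)+T[:3,3];return np.array([m["cx"]+m["fx"]*p[0]/-p[2],m["cy"]+m["fy"]*p[1]/p[2]])
E
python3 - <<'E'
import cv2,numpy as np
s=cv2.imread("pics/scene0.png");d=cv2.imread("pics/side0.png")
c=lambda im,x,y,w,h,k:cv2.resize(im[y:y+h,x:x+w],None,fx=k,fy=k,interpolation=cv2.INTER_CUBIC)
s=np.clip(s*1.8,0,255).astype(np.uint8)
A=np.hstack([c(s,125,185,133,120,3),c(d,215,105,133,120,3)])
B=np.hstack([c(s,255,150,100,60,4)[:, :399],c(d,140,235,133,80,3)])
print(A.shape,B.shape);cv2.imwrite("pics/crop1.png",np.vstack([A[:, :798],B[:, :798]]))
E
```

```text
(360, 798, 3) (240, 798, 3)
```

View pics/crop1.png

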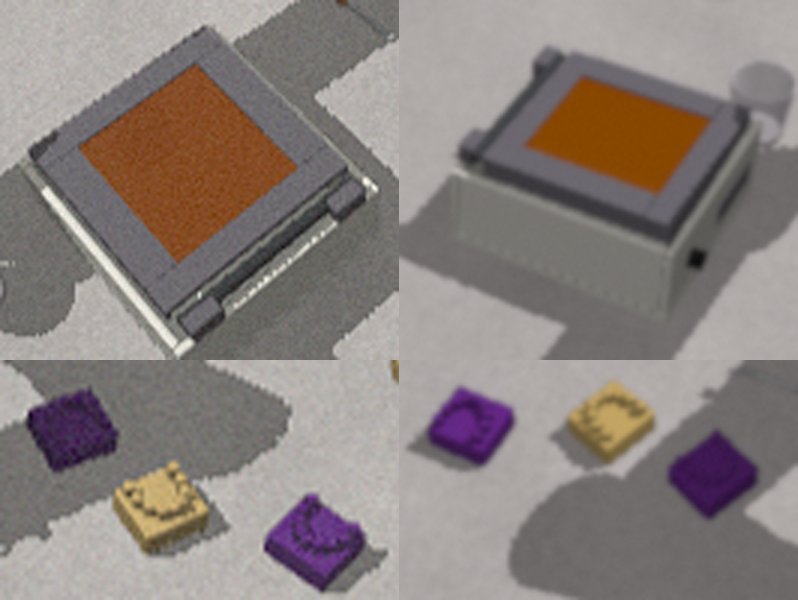

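The crop shows the lid, its window, the box corners and the cream cast clearly. Now I'll turn these pixels into positions.

```bash
python3 - <<'E'
from h import *
np.set_printoptions(precision=4,suppress=True)
S=lambda u,v:(125+u/3,185+v/3); D=lambda u,v:(215+(u-399)/3,105+v/3)
s=lambda u,v:(255+u/4,150+(v-360)/4); d=lambda u,v:(140+(u-399)/3,235+(v-360)/3)
def rep(t,n,f,pts,z):
    P=np.array([plane(n,f(*p),z)[:2] for p in pts]);e=np.roll(P,-1,0)-P
    print(t,P.tolist() and P,"mean",P.mean(0),"len",np.linalg.norm(e,axis=1),"ang",np.degrees(np.arctan2(e[:,1],e[:,0])))
rep("win s","scene",S,[(78,148),(197,63),(298,168),(180,263)],.105)
rep("win d","side",D,[(713,118),(660,192),(525,145),(583,77)],.105)
rep("lid s","scene",S,[(30,152),(207,27),(353,180),(168,312)],.105)
rep("lid d","side",D,[(742,108),(672,230),(483,152),(570,55)],.105)
rep("rim s","scene",S,[(377,188),(185,350)],.085)
rep("rim d","side",D,[(668,250),(457,178)],.085)
rep("bot d","side",D,[(665,317),(460,238)],0)
rep("cast s","scene",s,[(115,500),(172,462),(208,508),(152,540)],.024)
rep("cast d","side",d,[(568,418),(612,380),(655,420),(608,455)],.024)
for q in("carver",):
    pass
print("round",plane("side",(199/1.5625,518/1.5625),.02),"cup",plane("side",(525/1.5625,212/1.5625),.05),"carver",plane("side",(430/1.5625,384/1.5625),.0),plane("side",(478/1.5625,402/1.5625),.0),plane("side",(400/1.5625,374/1.5625),.0))
print(plane("scene",(170/1.5625,415/1.5625),.065))
E
```

```text
win s [[ 0.464  -0.2735]
 [ 0.4522 -0.1558]
 [ 0.5852 -0.1443]
 [ 0.5974 -0.2594]] mean [ 0.5247 -0.2083] len [0.1183 0.1335 0.1157 0.1342] ang [  95.7349    4.9297  -83.9352 -173.9414]
win d [[ 0.4617 -0.2762]
 [ 0.4506 -0.1629]
 [ 0.5808 -0.1469]
 [ 0.591  -0.2585]] mean [ 0.521  -0.2111] len [0.1138 0.1312 0.1121 0.1304] ang [  95.6067    7.0322  -84.8175 -172.1884]
lid s [[ 0.4441 -0.3055]
 [ 0.4257 -0.1297]
 [ 0.6201 -0.1161]
 [ 0.6248 -0.2859]] mean [ 0.5287 -0.2093] len [0.1768 0.1948 0.1699 0.1818] ang [  95.9456    4.0037  -88.3908 -173.7976]
lid d [[ 0.4469 -0.304 ]
 [ 0.4184 -0.1282]
 [ 0.6061 -0.1176]
 [ 0.6193 -0.2797]] mean [ 0.5227 -0.2074] len [0.1781 0.188  0.1626 0.1741] ang [  99.2358    3.2325  -85.3297 -171.9719]
rim s [[ 0.6288 -0.0995]
 [ 0.6487 -0.2895]] mean [ 0.6387 -0.1945] len [0.1911 0.1911] ang [-84.0023  95.9977]
rim d [[ 0.4178 -0.1239]
 [ 0.618  -0.0941]] mean [ 0.5179 -0.109 ] len [0.2024 0.2024] ang [   8.4637 -171.5363]
bot d [[ 0.4143 -0.1268]
 [ 0.6228 -0.1027]] mean [ 0.5185 -0.1148] len [0.2098 0.2098] ang [   6.6014 -173.3986]
cast s [[0.5007 0.114 ]
 [0.4994 0.1695]
 [0.5468 0.1627]
 [0.5437 0.1124]] mean [0.5226 0.1397] len [0.0555 0.0479 0.0504 0.0431] ang [ 91.3321  -8.2163 -93.5241 177.8535]
cast d [[0.5437 0.1645]
 [0.5388 0.1135]
 [0.4854 0.1258]
 [0.4951 0.1744]] mean [0.5158 0.1446] len [0.0512 0.0548 0.0495 0.0496] ang [-95.4733 166.9981  78.7863 -11.5781]
round [0.5361 0.4053 0.02  ] cup [ 0.469  -0.3998  0.05  ] carver [0.4122 0.0168 0.    ] [0.3313 0.0034 0.    ] [0.463  0.0275 0.    ]
[ 0.4533 -0.3903  0.065 ]
```

```bash
cat >> h.py <<'E'
from scipy.spatial.transform import Rotation as Ro
def go(x,y,z,yawdeg,tilt=0):
    o=bot.get_obs();w=o["tool_rot"];R=Ro.from_quat([w[1],w[2],w[3],w[0]])
    T=Ro.from_euler("z",yawdeg,degrees=True)*Ro.from_euler("y",tilt,degrees=True)*Ro.from_euler("x",180,degrees=True)
    print("t",round(o["t"],2),"pos",np.round(o["eef_pos"],4),"F",np.round(o["contact_force"],2),"off",np.round(R.inv().apply(np.array([x,y,z])-o["eef_pos"]),4),"ang",np.round((R.inv()*T).as_rotvec()/(np.pi/4),4))
E
python3 -c "
from h import *
go(.449,-.215,.25,6)"
```

```text
t 0.1 pos [ 0.1654 -0.654   0.303 ] F [-0.01 -0.48  0.54] off [ 0.3826 -0.3559  0.0536] ang [-0.002   0.0003  0.1822]
```

Emit:
drive_tool --deltas '[{"gripper":255,"offset":[0.035,-0.033,0.005],"angular":[0,0,0.04]},{"gripper":255,"offset":[0.07,-0.065,0.01],"angular":[0,0,0.08]},{"gripper":255,"offset":[0.105,-0.098,0.015],"angular":[0,0,0.12]},{"gripper":255,"offset":[0.14,-0.13,0.02],"angular":[0,0,0.15]},{"gripper":255,"offset":[0.175,-0.163,0.025],"angular":[0,0,0.182]}]'

```text
t: 0.6
eef_pos: [0.2959, -0.4516, 0.2784]
tool_rot: [-0.0, 0.999, 0.052, -0.0]
contact_force: [1.4, -0.9, 0.3]
gripper_width: 0.144
grasp_force: 0.0
```

```bash
python3 -c "
from h import *
go(.449,-.215,.25,6)"
```

```text
t 0.6 pos [ 0.2959 -0.4516  0.2784] F [ 1.42 -0.95  0.3 ] off [ 0.1768 -0.2195  0.0285] ang [-0.0004  0.0003 -0.0012]
```

Emit:
drive_tool --deltas '[{"gripper":255,"offset":[0.03,-0.037,0.005],"angular":[0,0,0]},{"gripper":255,"offset":[0.06,-0.074,0.01],"angular":[0,0,0]},{"gripper":255,"offset":[0.09,-0.112,0.015],"angular":[0,0,0]},{"gripper":255,"offset":[0.12,-0.15,0.02],"angular":[0,0,0]},{"gripper":255,"offset":[0.15,-0.186,0.025],"angular":[0,0,0]}]'

```text
t: 1.1
eef_pos: [0.4254, -0.2508, 0.2537]
tool_rot: [-0.0, 0.999, 0.052, -0.0]
contact_force: [2.3, 0.6, 0.2]
gripper_width: -0.001
grasp_force: 0.0
```

Emit:
drive_tool --deltas '[{"gripper":255,"offset":[0.027,-0.033,0.0],"angular":[0,0,0]},{"gripper":255,"offset":[0.027,-0.033,0.0],"angular":[0,0,0]}]'

```text
t: 1.3
eef_pos: [0.4516, -0.2111, 0.2539]
tool_rot: [-0.001, 0.998, 0.057, 0.001]
contact_force: [-0.8, -1.2, 0.1]
gripper_width: 0.001
grasp_force: 0.0
```

```bash
python3 - <<'E'
from h import *
go(.449,-.215,.25,6)
m=optics.camera_model("wrist");im=optics.read_camera("wrist")
print({k:np.round(v,4).tolist() for k,v in m.items()})
print(proj("wrist",[.449,-.215,.105],m),[proj("wrist",p,m).round() for p in ([.4441,-.3055,.105],[.4257,-.1297,.105])])
cv2.imwrite("pics/w1.png",im)
E
```

```text
t 1.3 pos [ 0.4516 -0.2111  0.2539] F [-0.78 -1.18  0.11] off [-0.003   0.0036  0.0038] ang [-0.0029 -0.0023  0.0127]
{'fx': 284.437, 'fy': 284.437, 'cx': 252.6252, 'cy': 192.3072, 'cam_to_world': [[0.1135, 0.9435, 0.3114, 0.5328], [-0.9935, 0.1084, 0.0337, -0.2033], [-0.0019, -0.3132, 0.9497, 0.3235], [0.0, 0.0, 0.0, 1.0]]}
[255.76877041 206.74633123] [array([362., 224.]), array([151., 222.])]
```

View pics/w1.png

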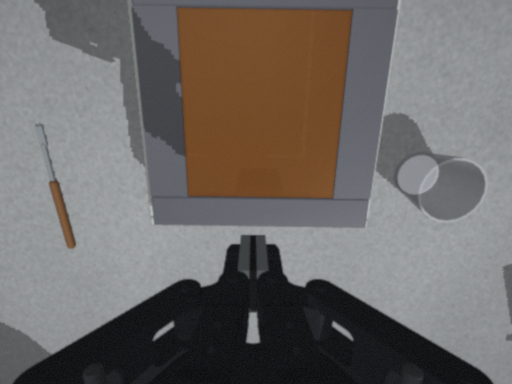

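The wrist view shows the lid's front edge from (154,226) to (366,226), within about 3 px of the prediction. So the press point is about (.447, -.218). Going down.

Emit:
drive_tool --deltas '[{"gripper":255,"offset":[-0.005,0.006,0.03],"angular":[0,0,0.01]},{"gripper":255,"offset":[-0.005,0.006,0.06],"angular":[0,0,0.01]},{"gripper":255,"offset":[-0.005,0.006,0.062],"angular":[0,0,0.01]},{"gripper":255,"offset":[-0.005,0.006,0.062],"angular":[0,0,0.01]}]'

```text
t: 1.75
eef_pos: [0.4432, -0.2244, 0.1917]
tool_rot: [-0.0, 0.999, 0.048, -0.001]
contact_force: [1.5, -0.6, 0.7]
gripper_width: -0.001
grasp_force: 0.0
```

Emit:
drive_tool --deltas '[{"gripper":255,"offset":[0,0,0.003],"angular":[0,0,0]},{"gripper":255,"offset":[0,0,0.006],"angular":[0,0,0]},{"gripper":255,"offset":[0,0,0.009],"angular":[0,0,0]},{"gripper":255,"offset":[0,0,0.012],"angular":[0,0,0]},{"gripper":255,"offset":[0,0,0.012],"angular":[0,0,0]}]'

```text
t: 2.25
eef_pos: [0.4439, -0.2235, 0.1797]
tool_rot: [-0.0, 0.999, 0.049, -0.0]
contact_force: [-0.3, 0.6, -0.0]
gripper_width: 0.003
grasp_force: 0.0
```

Emit:
drive_tool --deltas '[{"gripper":255,"offset":[0,0,0.002],"angular":[0,0,0]},{"gripper":255,"offset":[0,0,0.004],"angular":[0,0,0]},{"gripper":255,"offset":[0,0,0.004],"angular":[0,0,0]}]'

```text
t: 2.55
eef_pos: [0.4439, -0.2236, 0.1758]
tool_rot: [0.0, 0.999, 0.048, -0.0]
contact_force: [-1.7, 0.4, 4.0]
gripper_width: -0.001
grasp_force: 1.9
```

Emit:
drive_tool --deltas '[{"gripper":255,"offset":[0,0,0.0015],"angular":[0,0,0]},{"gripper":255,"offset":[0,0,0.003],"angular":[0,0,0]},{"gripper":255,"offset":[0,0,0.003],"angular":[0,0,0]}]'

```text
t: 2.85
eef_pos: [0.4438, -0.2236, 0.1727]
tool_rot: [-0.0, 0.999, 0.048, -0.0]
contact_force: [-2.0, 1.1, 3.7]
gripper_width: -0.002
grasp_force: 1.9
```

Emit:
drive_tool --deltas '[{"gripper":255,"offset":[0,0,0.001],"angular":[0,0,0]},{"gripper":255,"offset":[0,0,0.001],"angular":[0,0,0]}]'

```text
t: 3.05
eef_pos: [0.4438, -0.2236, 0.1717]
tool_rot: [-0.0, 0.999, 0.048, -0.0]
contact_force: [-3.4, -0.7, 3.2]
gripper_width: 0.003
grasp_force: 2.0
```

Emit:
drive_tool --deltas '[{"gripper":255,"offset":[0,0,0.001],"angular":[0,0,0]},{"gripper":255,"offset":[0,0,0.001],"angular":[0,0,0]}]'

```text
t: 3.25
eef_pos: [0.4438, -0.2236, 0.1707]
tool_rot: [-0.0, 0.999, 0.048, -0.0]
contact_force: [-3.0, -0.2, 4.1]
gripper_width: 0.001
grasp_force: 2.0
```

Emit:
drive_tool --deltas '[{"gripper":255,"offset":[0,0,0.001],"angular":[0,0,0]}]'

```text
t: 3.35
eef_pos: [0.4438, -0.2236, 0.1699]
tool_rot: [-0.0, 0.999, 0.048, -0.0]
contact_force: [-4.5, 1.1, 4.4]
gripper_width: -0.002
grasp_force: 2.1
```

Emit:
drive_tool --deltas '[{"gripper":255,"offset":[0,0,0.001],"angular":[0,0,0]}]'

```text
t: 3.45
eef_pos: [0.4438, -0.2237, 0.1688]
tool_rot: [-0.0, 0.999, 0.048, -0.0]
contact_force: [-3.6, 0.9, 4.9]
gripper_width: 0.002
grasp_force: 2.1
```

Emit:
drive_tool --deltas '[{"gripper":255,"offset":[0,0,0.001],"angular":[0,0,0]}]'

```text
t: 3.55
eef_pos: [0.4439, -0.2236, 0.1678]
tool_rot: [-0.0, 0.999, 0.048, -0.0]
contact_force: [-3.5, -0.2, 4.0]
gripper_width: -0.004
grasp_force: 2.1
```

Emit:
drive_tool --deltas '[{"gripper":255,"offset":[0,0,0.001],"angular":[0,0,0]}]'

```text
t: 3.65
eef_pos: [0.4438, -0.2236, 0.1667]
tool_rot: [-0.0, 0.999, 0.048, -0.0]
contact_force: [-3.5, 0.2, 3.7]
gripper_width: 0.001
grasp_force: 2.1
```

Emit:
drive_tool --deltas '[{"gripper":255,"offset":[0,0,0.001],"angular":[0,0,0]}]'

```text
t: 3.75
eef_pos: [0.4439, -0.2236, 0.1658]
tool_rot: [-0.0, 0.999, 0.048, -0.0]
contact_force: [-3.9, -0.1, 3.9]
gripper_width: 0.001
grasp_force: 2.4
```

Emit:
drive_tool --deltas '[{"gripper":255,"offset":[0,0,0.001],"angular":[0,0,0]}]'

```text
t: 3.85
eef_pos: [0.4439, -0.2236, 0.1648]
tool_rot: [-0.0, 0.999, 0.048, -0.0]
contact_force: [-4.7, 0.1, 5.5]
gripper_width: -0.002
grasp_force: 2.5
```

Emit:
drive_tool --deltas '[{"gripper":255,"offset":[0,0,0.001],"angular":[0,0,0]}]'

```text
t: 3.95
eef_pos: [0.4439, -0.2236, 0.1638]
tool_rot: [-0.0, 0.999, 0.048, -0.0]
contact_force: [-3.5, 0.5, 4.6]
gripper_width: 0.001
grasp_force: 2.5
```

Emit:
drive_tool --deltas '[{"gripper":255,"offset":[0,0,0.0005],"angular":[0,0,0]}]'

```text
t: 4.05
eef_pos: [0.4439, -0.2236, 0.1633]
tool_rot: [-0.0, 0.999, 0.048, -0.0]
contact_force: [-3.8, 0.0, 4.7]
gripper_width: -0.002
grasp_force: 2.4
```

Emit:
drive_tool --deltas '[{"gripper":255,"offset":[0,0,0.001],"angular":[0,0,0]}]'

```text
t: 4.15
eef_pos: [0.4439, -0.2237, 0.1624]
tool_rot: [0.0, 0.999, 0.048, -0.0]
contact_force: [-5.5, 0.4, 7.4]
gripper_width: 0.0
grasp_force: 4.3
```

Emit:
drive_tool --deltas '[{"gripper":255,"offset":[0,0,0.0007],"angular":[0,0,0]}]'

```text
t: 4.25
eef_pos: [0.444, -0.2237, 0.1619]
tool_rot: [0.0, 0.999, 0.048, -0.0]
contact_force: [-6.3, -0.7, 10.6]
gripper_width: -0.005
grasp_force: 5.7
```

Emit:
drive_tool --deltas '[{"gripper":255,"offset":[0,0,0.0007],"angular":[0,0,0]}]'

```text
t: 4.35
eef_pos: [0.444, -0.2237, 0.1615]
tool_rot: [0.0, 0.999, 0.048, -0.0]
contact_force: [-6.4, 1.4, 13.1]
gripper_width: 0.001
grasp_force: 7.2
```

The force climbed to 13 N at TCP z 0.1615. Releasing and rising ahead of the lid.

Emit:
drive_tool --deltas '[{"gripper":255,"offset":[0,0,-0.02],"angular":[0,0,0]},{"gripper":255,"offset":[0,0,-0.07],"angular":[0,0,0]},{"gripper":255,"offset":[0,0,-0.12],"angular":[0,0,0]},{"gripper":100,"offset":[0,-0.03,-0.155],"angular":[0,0,0]},{"gripper":0,"offset":[0,-0.07,-0.18],"angular":[0,0,0]}]'

```text
t: 4.85
eef_pos: [0.4389, -0.1546, 0.3441]
tool_rot: [0.001, 0.999, 0.047, 0.003]
contact_force: [0.8, 0.1, -0.3]
gripper_width: 0.33
grasp_force: 0.0
```

Emit:
drive_tool --deltas '[{"gripper":0,"offset":[0,-0.05,0],"angular":[0,0,0]},{"gripper":0,"offset":[0,-0.1,0],"angular":[0,0,0]},{"gripper":0,"offset":[0,-0.15,0],"angular":[0,0,0]},{"gripper":0,"offset":[0,-0.2,0],"angular":[0,0,0]},{"gripper":0,"offset":[0,-0.24,0],"angular":[0,0,0]}]'

```text
t: 5.35
eef_pos: [0.414, 0.0885, 0.3416]
tool_rot: [-0.001, 0.999, 0.05, 0.002]
contact_force: [0.2, -0.5, 0.3]
gripper_width: 0.995
grasp_force: 0.0
```

```bash
python3 - <<'E'
from h import *
go(.50,.142,.25,-7)
E
```

```text
t 5.35 pos [0.414  0.0885 0.3416] F [ 0.23 -0.52  0.33] off [ 0.0905 -0.0446  0.092 ] ang [-0.0021 -0.0043  0.2822]
```

Emit:
drive_tool --deltas '[{"gripper":0,"offset":[0.03,-0.015,0.03],"angular":[0,0,0.1]},{"gripper":0,"offset":[0.06,-0.03,0.06],"angular":[0,0,0.2]},{"gripper":0,"offset":[0.09,-0.045,0.09],"angular":[0,0,0.28]},{"gripper":0,"offset":[0.09,-0.045,0.09],"angular":[0,0,0.28]},{"gripper":0,"offset":[0.09,-0.045,0.09],"angular":[0,0,0.28]}]'

```text
t: 5.85
eef_pos: [0.4994, 0.1394, 0.25]
tool_rot: [-0.001, 0.998, -0.061, -0.001]
contact_force: [-0.2, -0.7, 0.5]
gripper_width: 1.004
grasp_force: 0.0
```

```bash
python3 - <<'E'
from h import *
import json
go(.518,.142,.25,-7)
m=optics.camera_model("wrist");im=optics.read_camera("wrist")
json.dump({k:np.array(v).tolist() for k,v in m.items()},open("m2.json","w"))
for z in(0,.024,.034):print(proj("wrist",[.518,.142,z],m))
s=optics.read_camera("side")
x,y=proj("wrist",[.518,.142,.024],m).astype(int);x0,y0=max(0,x-50),max(0,y-50)
print("crop origin",x0,y0)
c=cv2.resize(im[y0:y0+100,x0:x0+100],(400,400),interpolation=cv2.INTER_CUBIC)
d=cv2.resize(s[75:275,180:380],(400,400))
cv2.imwrite("pics/w2.png",np.hstack([c,d]))
E
```

```text
t 5.85 pos [0.4994 0.1394 0.25  ] F [-0.23 -0.67  0.47] off [ 0.0182 -0.0048 -0.0001] ang [-0.0013  0.0022  0.0013]
[247.55178633 156.76479303]
[247.14860328 161.26306845]
[246.96198631 163.34513656]
crop origin 197 111
```

View pics/w2.png

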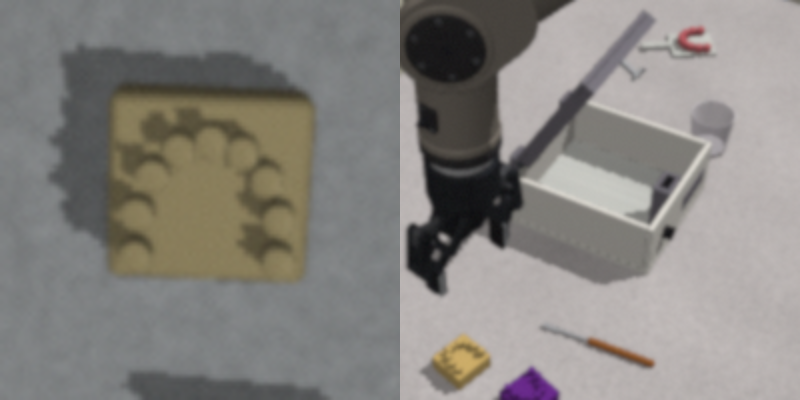

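The lid is open. The cast's base-top corners in the crop are about (112,97), (314,105), (303,280) and (110,272).

```bash
python3 - <<'E'
from h import *
import json
m=json.load(open("m2.json"))
P=np.array([plane("wrist",(197+u/4,111+v/4),.024,m)[:2] for u,v in[(112,97),(314,105),(303,280),(110,272)]])
e=np.roll(P,-1,0)-P
print(P.mean(0),np.linalg.norm(e,axis=1),np.degrees(np.arctan2(e[:,1],e[:,0])))
E
```

```text
[0.52046501 0.13924532] [0.05190151 0.04683143 0.05210164 0.0466353 ] [-99.23948029 170.82062851  80.54460335  -9.42453884]
```

```bash
python3 - <<'E'
from h import *
go(.519,.140,.11,-9.3)
E
```

```text
t 5.95 pos [0.4993 0.1385 0.2518] F [ 0.1   0.28 -0.08] off [ 0.0192 -0.0038  0.1419] ang [-0.001  -0.0019  0.0507]
```

Emit:
drive_tool --deltas '[{"gripper":0,"offset":[0.01,-0.002,0.04],"angular":[0,0,0.05]},{"gripper":0,"offset":[0.0195,-0.004,0.08],"angular":[0,0,0.05]},{"gripper":0,"offset":[0.0195,-0.004,0.12],"angular":[0,0,0.05]},{"gripper":0,"offset":[0.0195,-0.004,0.14],"angular":[0,0,0.05]},{"gripper":0,"offset":[0.0195,-0.004,0.14],"angular":[0,0,0.05]}]'

```text
t: 6.45
eef_pos: [0.5178, 0.139, 0.1101]
tool_rot: [0.001, 0.997, -0.081, -0.001]
contact_force: [-0.1, 1.3, 0.4]
gripper_width: 0.999
grasp_force: 0.0
```

```bash
python3 - <<'E'
from h import *
go(.519,.140,.074,-9.3)
E
```

```text
t 6.45 pos [0.5178 0.139  0.1101] F [-0.13  1.25  0.35] off [ 0.001  -0.0013  0.0361] ang [ 0.0019  0.0026 -0.0002]
```

Emit:
drive_tool --deltas '[{"gripper":0,"offset":[0.001,-0.001,0.018],"angular":[0,0,0]},{"gripper":0,"offset":[0.001,-0.001,0.036],"angular":[0,0,0]},{"gripper":0,"offset":[0.001,-0.001,0.036],"angular":[0,0,0]},{"gripper":60,"offset":[0.001,-0.001,0.036],"angular":[0,0,0]},{"gripper":110,"offset":[0.001,-0.001,0.036],"angular":[0,0,0]}]' --grip_force 25

```text
t: 6.95
eef_pos: [0.5213, 0.141, 0.077]
tool_rot: [-0.001, 0.997, -0.081, 0.001]
contact_force: [0.7, -0.4, 0.7]
gripper_width: 0.693
grasp_force: 0.0
```

Emit:
drive_tool --deltas '[{"gripper":150,"offset":[0,0,0],"angular":[0,0,0]},{"gripper":150,"offset":[0,0,0],"angular":[0,0,0]},{"gripper":150,"offset":[0,0,0],"angular":[0,0,0]},{"gripper":150,"offset":[0,0,0],"angular":[0,0,0]}]' --grip_force 25

```text
t: 7.35
eef_pos: [0.5212, 0.141, 0.0769]
tool_rot: [-0.0, 0.997, -0.081, 0.001]
contact_force: [-1.4, -1.3, 8.3]
gripper_width: 0.627
grasp_force: 25.5
```

Gripped at 53 mm wide, as expected. Lifting.

Emit:
drive_tool --deltas '[{"gripper":150,"offset":[0,0,-0.01],"angular":[0,0,0]},{"gripper":150,"offset":[0,0,-0.04],"angular":[0,0,0]},{"gripper":150,"offset":[0,0,-0.08],"angular":[0,0,0]},{"gripper":150,"offset":[0,0,-0.12],"angular":[0,0,0]},{"gripper":150,"offset":[0,0,-0.15],"angular":[0,0,0]}]'

```text
t: 7.85
eef_pos: [0.5205, 0.1411, 0.2285]
tool_rot: [-0.001, 0.997, -0.081, 0.001]
contact_force: [0.5, -0.4, -2.1]
gripper_width: 0.623
grasp_force: 27.9
```

```bash
python3 - <<'E'
from h import *
go(.48,-.212,.24,6)
o=bot.get_obs();print(o["gripper_width"],o["grasp_force"])
m=optics.camera_model("side");im=optics.read_camera("side")
p=lambda P:proj("side",P,m)
cv2.imwrite("pics/s3.png",im)
big=cv2.resize(im[60:260,130:397],(800,600),interpolation=cv2.INTER_CUBIC);cv2.imwrite("pics/s3b.png",big)
E
```

```text
t 7.85 pos [0.5205 0.1411 0.2285] F [ 0.52 -0.35 -2.06] off [ 0.017   0.355  -0.0119] ang [-0.0012 -0.0035 -0.3396]
0.6225401624641403 27.93117195367813
```

View pics/s3b.png

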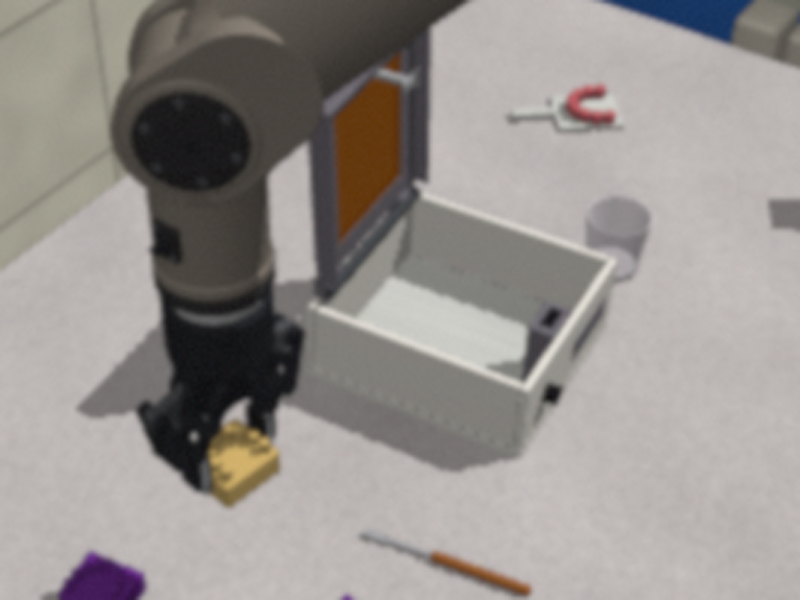

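The lid stands fully open and the cast hangs level in the gripper. The box rim corners in the view are at (527,388), (315,303), (615,260) and (420,187). I'll check these and the wrist's clearance to the lid.

```bash
python3 - <<'E'
from h import *
B=lambda u,v:(130+u/3,60+v/3)
P=np.array([plane("side",B(*p),.085)[:2] for p in[(527,388),(313,303),(420,185),(616,259)]])
e=np.roll(P,-1,0)-P
print(P,P.mean(0),np.linalg.norm(e,axis=1),np.degrees(np.arctan2(e[:,1],e[:,0])))
# silhouette of wrist vs vertical plane y=.141
def yplane(px,y):
    o,d=ray("side",px);return o+d*(y-o[1])/d[1]
for p in[(322,110),(300,180),(113,110),(272,280),(160,290),(300,340)]:print(p,yplane(B(*p),.141).round(3))
# tongue
c=P.mean(0)
a=np.radians(6);ex=np.array([np.cos(a),np.sin(a)])
for s in(-.02,.02,.04):
  pass
o,d=ray("side",B(380,72));t=(-(o[1]+.20))/d[1];print("tongue",o+d*t)
E
```

```text
[[ 0.41388292 -0.12226348]
 [ 0.62590438 -0.10489559]
 [ 0.64210867 -0.30521429]
 [ 0.43180287 -0.31583336]] [ 0.52842471 -0.21205168] [0.21273163 0.20097304 0.21057373 0.19439759] [   4.68297014  -85.37526858 -177.10939036   95.289147  ]
(322, 110) [0.43  0.141 0.507]
(300, 180) [0.447 0.141 0.453]
(113, 110) [0.592 0.141 0.444]
(272, 280) [0.472 0.141 0.364]
(160, 290) [0.57  0.141 0.306]
(300, 340) [0.451 0.141 0.324]
tongue [ 0.62115935 -0.2         0.27831172]
```

Emit:
drive_tool --deltas '[{"gripper":150,"offset":[0,0.04,-0.01],"angular":[0,0,-0.06]},{"gripper":150,"offset":[0,0.085,-0.01],"angular":[0,0,-0.12]},{"gripper":150,"offset":[0,0.13,-0.01],"angular":[0,0,-0.18]},{"gripper":150,"offset":[0,0.175,-0.01],"angular":[0,0,-0.25]},{"gripper":150,"offset":[0.01,0.22,-0.01],"angular":[0,0,-0.33]}]'

```text
t: 8.4
eef_pos: [0.493, -0.0793, 0.2358]
tool_rot: [0.0, 0.999, 0.05, -0.0]
contact_force: [1.5, -0.1, -1.2]
gripper_width: 0.623
grasp_force: 27.9
```

```bash
python3 - <<'E'
from h import *
go(.501,-.212,.235,5.5)
E
```

```text
t 8.4 pos [ 0.493  -0.0793  0.2358] F [ 1.51 -0.07 -1.19] off [-0.0053  0.1329  0.0009] ang [0.0007 0.0003 0.0054]
```

Emit:
drive_tool --deltas '[{"gripper":150,"offset":[-0.002,0.04,0],"angular":[0,0,0]},{"gripper":150,"offset":[-0.004,0.08,0],"angular":[0,0,0]},{"gripper":150,"offset":[-0.005,0.11,0],"angular":[0,0,0]},{"gripper":150,"offset":[-0.005,0.126,0],"angular":[0,0,0]},{"gripper":150,"offset":[-0.005,0.126,0],"angular":[0,0,0]}]'

```text
t: 8.9
eef_pos: [0.5015, -0.2058, 0.2353]
tool_rot: [0.0, 0.999, 0.047, 0.0]
contact_force: [-0.4, 0.6, -1.4]
gripper_width: 0.621
grasp_force: 27.9
```

```bash
python3 - <<'E'
from h import *
go(.501,-.212,.11,5.5)
a=optics.read_camera("scene");b=optics.read_camera("side");w=optics.read_camera("wrist")
cv2.imwrite("pics/p4.png",np.hstack([cv2.resize(a[100:320,110:330],(400,400)),cv2.resize(w,(400,400))]))
E
```

```text
t 8.9 pos [ 0.5015 -0.2058  0.2353] F [-0.43  0.6  -1.44] off [-0.0011  0.006   0.1253] ang [ 0.0008 -0.0004 -0.0034]
```

View pics/p4.png

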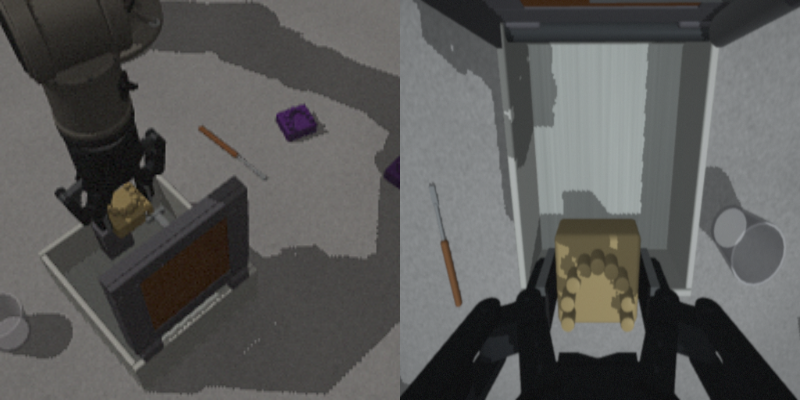

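The view shows the cast over the box, ahead of the latch-case side, about 10 mm too far to +y. Descending with a correction.

Emit:
drive_tool --deltas '[{"gripper":150,"offset":[-0.001,0.009,0.02],"angular":[0,0,0]},{"gripper":150,"offset":[-0.001,0.009,0.05],"angular":[0,0,0]},{"gripper":150,"offset":[-0.001,0.009,0.08],"angular":[0,0,0]},{"gripper":150,"offset":[-0.001,0.009,0.11],"angular":[0,0,0]},{"gripper":150,"offset":[-0.001,0.009,0.125],"angular":[0,0,0]}]'

```text
t: 9.55
eef_pos: [0.5009, -0.2103, 0.108]
tool_rot: [-0.001, 0.999, 0.05, -0.001]
contact_force: [0.9, -0.3, -1.9]
gripper_width: 0.625
grasp_force: 27.8
```

Emit:
drive_tool --deltas '[{"gripper":150,"offset":[0,0,0],"angular":[0,0,0]},{"gripper":150,"offset":[0,0,0.005],"angular":[0,0,0]},{"gripper":150,"offset":[0,0,0.01],"angular":[0,0,0]},{"gripper":150,"offset":[0,0,0.015],"angular":[0,0,0]},{"gripper":150,"offset":[0,0,0.015],"angular":[0,0,0]}]'

```text
t: 10.05
eef_pos: [0.5016, -0.2129, 0.095]
tool_rot: [0.0, 0.999, 0.048, -0.0]
contact_force: [-0.4, 0.5, -1.1]
gripper_width: 0.627
grasp_force: 27.9
```

Emit:
drive_tool --deltas '[{"gripper":150,"offset":[0,0,0.001],"angular":[0,0,0]},{"gripper":150,"offset":[0,0,0.002],"angular":[0,0,0]},{"gripper":150,"offset":[0,0,0.003],"angular":[0,0,0]},{"gripper":150,"offset":[0,0,0.003],"angular":[0,0,0]}]'

```text
t: 10.45
eef_pos: [0.5016, -0.2129, 0.092]
tool_rot: [0.0, 0.999, 0.048, 0.0]
contact_force: [0.4, 0.2, -0.9]
gripper_width: 0.628
grasp_force: 27.9
```

Emit:
drive_tool --deltas '[{"gripper":150,"offset":[0,0,0.001],"angular":[0,0,0]},{"gripper":150,"offset":[0,0,0.002],"angular":[0,0,0]},{"gripper":150,"offset":[0,0,0.003],"angular":[0,0,0]},{"gripper":150,"offset":[0,0,0.004],"angular":[0,0,0]},{"gripper":150,"offset":[0,0,0.004],"angular":[0,0,0]}]'

```text
t: 10.95
eef_pos: [0.5016, -0.2128, 0.0878]
tool_rot: [-0.0, 0.999, 0.048, -0.0]
contact_force: [-0.9, -0.4, -2.1]
gripper_width: 0.623
grasp_force: 27.9
```

Emit:
drive_tool --deltas '[{"gripper":150,"offset":[0,0,0.0005],"angular":[0,0,0]},{"gripper":150,"offset":[0,0,0.001],"angular":[0,0,0]}]'

```text
t: 11.15
eef_pos: [0.5017, -0.2128, 0.087]
tool_rot: [0.0, 0.999, 0.048, 0.0]
contact_force: [0.6, -0.2, -1.0]
gripper_width: 0.62
grasp_force: 27.9
```

Emit:
drive_tool --deltas '[{"gripper":150,"offset":[0,0,0.0005],"angular":[0,0,0]},{"gripper":150,"offset":[0,0,0.0005],"angular":[0,0,0]}]'

```text
t: 11.35
eef_pos: [0.5016, -0.2129, 0.0864]
tool_rot: [-0.0, 0.999, 0.048, -0.0]
contact_force: [-0.3, 0.4, -1.2]
gripper_width: 0.625
grasp_force: 27.9
```

Emit:
drive_tool --deltas '[{"gripper":150,"offset":[0,0,0.0005],"angular":[0,0,0]},{"gripper":150,"offset":[0,0,0.0005],"angular":[0,0,0]}]'

```text
t: 11.55
eef_pos: [0.5016, -0.2128, 0.086]
tool_rot: [-0.0, 0.999, 0.048, -0.0]
contact_force: [0.3, -0.2, -1.3]
gripper_width: 0.626
grasp_force: 27.9
```

Emit:
drive_tool --deltas '[{"gripper":150,"offset":[0,0,0.0005],"angular":[0,0,0]},{"gripper":150,"offset":[0,0,0.0005],"angular":[0,0,0]}]'

```text
t: 11.75
eef_pos: [0.5016, -0.2128, 0.0855]
tool_rot: [0.0, 0.999, 0.049, -0.0]
contact_force: [0.0, 0.6, -1.1]
gripper_width: 0.627
grasp_force: 27.9
```

Emit:
drive_tool --deltas '[{"gripper":150,"offset":[0,0,0.0005],"angular":[0,0,0]},{"gripper":150,"offset":[0,0,0.0005],"angular":[0,0,0]}]'

```text
t: 11.95
eef_pos: [0.5017, -0.2129, 0.085]
tool_rot: [0.0, 0.999, 0.048, 0.0]
contact_force: [0.2, -0.2, -1.1]
gripper_width: 0.625
grasp_force: 27.9
```

Emit:
drive_tool --deltas '[{"gripper":150,"offset":[0,0,0.0005],"angular":[0,0,0]},{"gripper":150,"offset":[0,0,0.0005],"angular":[0,0,0]}]'

```text
t: 12.15
eef_pos: [0.5017, -0.2129, 0.085]
tool_rot: [0.0, 0.999, 0.048, 0.0]
contact_force: [-1.9, 0.5, 4.9]
gripper_width: 0.626
grasp_force: 28.5
```

Emit:
drive_tool --deltas '[{"gripper":150,"offset":[0,0,0.0005],"angular":[0,0,0]},{"gripper":150,"offset":[0,0,0.0005],"angular":[0,0,0]}]'

```text
t: 12.35
eef_pos: [0.5017, -0.2128, 0.0849]
tool_rot: [0.0, 0.999, 0.048, -0.0]
contact_force: [-3.3, 1.7, 10.7]
gripper_width: 0.624
grasp_force: 29.2
```

Emit:
drive_tool --deltas '[{"gripper":150,"offset":[0,0,0.0005],"angular":[0,0,0]},{"gripper":150,"offset":[0,0,0.0005],"angular":[0,0,0]}]'

```text
t: 12.55
eef_pos: [0.5017, -0.2128, 0.0849]
tool_rot: [0.0, 0.999, 0.048, -0.0]
contact_force: [-5.1, 1.2, 16.3]
gripper_width: 0.627
grasp_force: 29.9
```

Contact is made. Easing back 1.3 mm, then opening.

Emit:
drive_tool --deltas '[{"gripper":150,"offset":[0,0,-0.0013],"angular":[0,0,0]},{"gripper":85,"offset":[0,0,-0.0013],"angular":[0,0,0]},{"gripper":75,"offset":[0,0,-0.0013],"angular":[0,0,0]},{"gripper":65,"offset":[0,0,-0.0013],"angular":[0,0,0]},{"gripper":50,"offset":[0,0,-0.0013],"angular":[0,0,0]}]'

```text
t: 13.05
eef_pos: [0.5016, -0.2128, 0.0846]
tool_rot: [-0.0, 0.999, 0.048, -0.0]
contact_force: [-0.4, 0.5, -0.3]
gripper_width: 0.805
grasp_force: 0.0
```

Emit:
drive_tool --deltas '[{"gripper":20,"offset":[0,0,0],"angular":[0,0,0]},{"gripper":20,"offset":[0,0,0],"angular":[0,0,0]},{"gripper":20,"offset":[0,0,-0.01],"angular":[0,0,0]},{"gripper":20,"offset":[0,0,-0.03],"angular":[0,0,0]},{"gripper":20,"offset":[0,0,-0.06],"angular":[0,0,0]}]'

```text
t: 13.55
eef_pos: [0.5008, -0.2125, 0.1449]
tool_rot: [-0.001, 0.999, 0.049, -0.001]
contact_force: [0.5, 0.2, 0.3]
gripper_width: 0.918
grasp_force: 0.0
```

Emit:
drive_tool --deltas '[{"gripper":20,"offset":[0,0,-0.05],"angular":[0,0,0]},{"gripper":20,"offset":[0,0,-0.09],"angular":[0,0,0]},{"gripper":20,"offset":[0,0,-0.12],"angular":[0,0,0]},{"gripper":100,"offset":[0,0,-0.12],"angular":[0,0,0]},{"gripper":255,"offset":[0,0,-0.12],"angular":[0,0,0]}]'

```text
t: 14.05
eef_pos: [0.5017, -0.2129, 0.2658]
tool_rot: [0.001, 0.999, 0.048, 0.001]
contact_force: [-0.9, 0.0, -0.6]
gripper_width: 0.603
grasp_force: 0.0
```

```bash
python3 - <<'E'
from h import *
go(.501,-.212,.26,5.5)
a=optics.read_camera("side");w=optics.read_camera("wrist")
cv2.imwrite("pics/p5.png",np.hstack([cv2.resize(a[30:230,180:380],(400,400)),cv2.resize(w,(400,400))]))
E
```

```text
t 14.05 pos [ 0.5017 -0.2129  0.2658] F [-0.86  0.03 -0.55] off [-0.0006 -0.001   0.0058] ang [ 0.0014 -0.0018  0.0011]
```

View pics/p5.png

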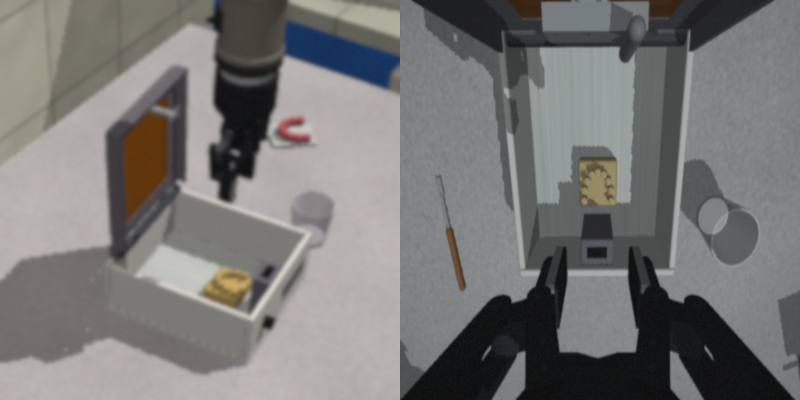

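The cast stands upright in the box, clear of the latch case, and the lid is upright. Next: up, over, and down behind the lid with the fingers shut.

Emit:
drive_tool --deltas '[{"gripper":255,"offset":[0,0,-0.05],"angular":[0,0,0]},{"gripper":255,"offset":[0,0,-0.095],"angular":[0,0,0]},{"gripper":255,"offset":[0,0,-0.14],"angular":[0,0,0]},{"gripper":255,"offset":[0.02,0,-0.14],"angular":[0,0,0]},{"gripper":255,"offset":[0.06,0,-0.14],"angular":[0,0,0]}]'

```text
t: 14.65
eef_pos: [0.5605, -0.2084, 0.4057]
tool_rot: [0.001, 0.999, 0.047, -0.0]
contact_force: [-0.2, -1.2, 0.0]
gripper_width: 0.005
grasp_force: 0.0
```

Emit:
drive_tool --deltas '[{"gripper":255,"offset":[0.04,0,0],"angular":[0,0,0]},{"gripper":255,"offset":[0.08,0,0],"angular":[0,0,0]},{"gripper":255,"offset":[0.12,0,0],"angular":[0,0,0]},{"gripper":255,"offset":[0.12,0,0],"angular":[0,0,0]},{"gripper":255,"offset":[0.12,0,0],"angular":[0,0,0]}]'

```text
t: 15.15
eef_pos: [0.681, -0.1948, 0.4019]
tool_rot: [-0.001, 0.999, 0.049, -0.002]
contact_force: [-0.2, -0.3, 0.1]
gripper_width: -0.0
grasp_force: 0.0
```

```bash
python3 - <<'E'
from h import *
go(.6255+.055*.9954,-.1999+.055*.0958,.345,5.5)
E
```

```text
t 15.15 pos [ 0.681  -0.1948  0.4019] F [-0.19 -0.26  0.15] off [-0.0005 -0.0002  0.0569] ang [-0.0024  0.0051  0.0029]
```

Emit:
drive_tool --deltas '[{"gripper":255,"offset":[0,0,0.02],"angular":[0,0,0]},{"gripper":255,"offset":[0,0,0.045],"angular":[0,0,0]},{"gripper":255,"offset":[0,0,0.06],"angular":[0,0,0]},{"gripper":255,"offset":[0,0,0.06],"angular":[0,0,0]}]'

```text
t: 15.55
eef_pos: [0.6789, -0.1959, 0.342]
tool_rot: [-0.0, 0.999, 0.048, -0.003]
contact_force: [0.1, 0.0, -0.0]
gripper_width: -0.003
grasp_force: 0.0
```

Emit:
drive_tool --deltas '[{"gripper":255,"offset":[-0.008,0,0],"angular":[0,0,0]},{"gripper":255,"offset":[-0.016,0,0],"angular":[0,0,0]},{"gripper":255,"offset":[-0.024,0,0],"angular":[0,0,0]},{"gripper":255,"offset":[-0.03,0,0],"angular":[0,0,0]},{"gripper":255,"offset":[-0.036,0,0],"angular":[0,0,0]}]'

```text
t: 16.05
eef_pos: [0.6452, -0.1991, 0.3462]
tool_rot: [0.0, 0.999, 0.048, 0.002]
contact_force: [2.3, -0.0, 2.1]
gripper_width: -0.003
grasp_force: 1.3
```

```bash
python3 - <<'E'
import numpy as np
r=.178
def p(t):
    t=np.radians(t);return np.array([-r*np.cos(t)+.01*np.sin(t),.095+r*np.sin(t)+.01*np.cos(t)])
th=[90,78,66,54,42,30,18,6]
for a,b in zip(th,th[1:]):
    print(a,b,[tuple(np.round((p(a+(b-a)*k/5)-p(a))*[1,-1],3)) for k in range(1,6)])
E
```

```text
90 78 [(np.float64(-0.007), np.float64(-0.0)), (np.float64(-0.015), np.float64(-0.0)), (np.float64(-0.022), np.float64(0.0)), (np.float64(-0.03), np.float64(0.001)), (np.float64(-0.037), np.float64(0.002))]
78 66 [(np.float64(-0.007), np.float64(0.001)), (np.float64(-0.015), np.float64(0.003)), (np.float64(-0.022), np.float64(0.005)), (np.float64(-0.029), np.float64(0.007)), (np.float64(-0.036), np.float64(0.01))]
66 54 [(np.float64(-0.007), np.float64(0.003)), (np.float64(-0.014), np.float64(0.006)), (np.float64(-0.02), np.float64(0.009)), (np.float64(-0.027), np.float64(0.013)), (np.float64(-0.033), np.float64(0.017))]
54 42 [(np.float64(-0.006), np.float64(0.004)), (np.float64(-0.012), np.float64(0.009)), (np.float64(-0.018), np.float64(0.013)), (np.float64(-0.024), np.float64(0.018)), (np.float64(-0.029), np.float64(0.023))]
42 30 [(np.float64(-0.005), np.float64(0.005)), (np.float64(-0.01), np.float64(0.011)), (np.float64(-0.015), np.float64(0.017)), (np.float64(-0.019), np.float64(0.023)), (np.float64(-0.024), np.float64(0.029))]
30 18 [(np.float64(-0.004), np.float64(0.006)), (np.float64(-0.008), np.float64(0.013)), (np.float64(-0.011), np.float64(0.019)), (np.float64(-0.014), np.float64(0.026)), (np.float64(-0.017), np.float64(0.033))]
18 6 [(np.float64(-0.003), np.float64(0.007)), (np.float64(-0.005), np.float64(0.014)), (np.float64(-0.007), np.float64(0.021)), (np.float64(-0.008), np.float64(0.029)), (np.float64(-0.01), np.float64(0.036))]
```

Emit:
drive_tool --deltas '[{"gripper":255,"offset":[-0.007,0,0],"angular":[0,0,0]},{"gripper":255,"offset":[-0.015,0,0],"angular":[0,0,0]},{"gripper":255,"offset":[-0.022,0,0],"angular":[0,0,0]},{"gripper":255,"offset":[-0.03,0,0.001],"angular":[0,0,0]},{"gripper":255,"offset":[-0.037,0,0.002],"angular":[0,0,0]}]'

```text
t: 16.55
eef_pos: [0.6075, -0.2026, 0.3429]
tool_rot: [0.0, 0.999, 0.048, 0.0]
contact_force: [2.3, -0.6, 3.0]
gripper_width: 0.003
grasp_force: 1.6
```

Emit:
drive_tool --deltas '[{"gripper":255,"offset":[-0.007,0,0.001],"angular":[0,0,0]},{"gripper":255,"offset":[-0.015,0,0.003],"angular":[0,0,0]},{"gripper":255,"offset":[-0.022,0,0.005],"angular":[0,0,0]},{"gripper":255,"offset":[-0.029,0,0.007],"angular":[0,0,0]},{"gripper":255,"offset":[-0.036,0,0.01],"angular":[0,0,0]}]'

```text
t: 17.05
eef_pos: [0.5718, -0.2061, 0.3327]
tool_rot: [0.0, 0.999, 0.048, 0.0]
contact_force: [2.0, -0.9, 5.1]
gripper_width: 0.001
grasp_force: 1.8
```

Emit:
drive_tool --deltas '[{"gripper":255,"offset":[-0.007,0,0.003],"angular":[0,0,0]},{"gripper":255,"offset":[-0.014,0,0.006],"angular":[0,0,0]},{"gripper":255,"offset":[-0.02,0,0.009],"angular":[0,0,0]},{"gripper":255,"offset":[-0.027,0,0.013],"angular":[0,0,0]},{"gripper":255,"offset":[-0.033,0,0.017],"angular":[0,0,0]}]'

```text
t: 17.55
eef_pos: [0.5388, -0.2093, 0.3155]
tool_rot: [0.0, 0.999, 0.048, -0.0]
contact_force: [1.2, -1.4, 4.7]
gripper_width: 0.002
grasp_force: 1.9
```

Emit:
drive_tool --deltas '[{"gripper":255,"offset":[-0.006,0,0.004],"angular":[0,0,0]},{"gripper":255,"offset":[-0.012,0,0.009],"angular":[0,0,0]},{"gripper":255,"offset":[-0.018,0,0.013],"angular":[0,0,0]},{"gripper":255,"offset":[-0.024,0,0.018],"angular":[0,0,0]},{"gripper":255,"offset":[-0.029,0,0.023],"angular":[0,0,0]}]'

```text
t: 18.05
eef_pos: [0.5103, -0.212, 0.2923]
tool_rot: [-0.0, 0.999, 0.049, 0.0]
contact_force: [3.6, -1.3, 1.5]
gripper_width: 0.002
grasp_force: 1.9
```

Emit:
drive_tool --deltas '[{"gripper":255,"offset":[-0.005,0,0.005],"angular":[0,0,0]},{"gripper":255,"offset":[-0.01,0,0.011],"angular":[0,0,0]},{"gripper":255,"offset":[-0.015,0,0.017],"angular":[0,0,0]},{"gripper":255,"offset":[-0.019,0,0.023],"angular":[0,0,0]},{"gripper":255,"offset":[-0.024,0,0.029],"angular":[0,0,0]}]'

```text
t: 18.55
eef_pos: [0.4866, -0.2143, 0.2634]
tool_rot: [0.0, 0.999, 0.048, 0.0]
contact_force: [4.4, -1.2, 1.9]
gripper_width: -0.001
grasp_force: 2.0
```

Emit:
drive_tool --deltas '[{"gripper":255,"offset":[-0.004,0,0.006],"angular":[0,0,0]},{"gripper":255,"offset":[-0.008,0,0.013],"angular":[0,0,0]},{"gripper":255,"offset":[-0.011,0,0.019],"angular":[0,0,0]},{"gripper":255,"offset":[-0.014,0,0.026],"angular":[0,0,0]},{"gripper":255,"offset":[-0.017,0,0.033],"angular":[0,0,0]}]'

```text
t: 19.05
eef_pos: [0.4696, -0.2159, 0.2303]
tool_rot: [-0.0, 0.999, 0.049, 0.0]
contact_force: [4.4, -0.1, 2.6]
gripper_width: 0.001
grasp_force: 2.2
```

```bash
python3 - <<'E'
from h import *
go(.447,-.217,.18,5.5)
E
```

```text
t 19.05 pos [ 0.4696 -0.2159  0.2303] F [ 4.35 -0.09  2.65] off [-0.0226 -0.0011  0.0503] ang [-0.     -0.0001  0.0014]
```

Emit:
drive_tool --deltas '[{"gripper":255,"offset":[-0.005,0,0.007],"angular":[0,0,0]},{"gripper":255,"offset":[-0.01,0,0.014],"angular":[0,0,0]},{"gripper":255,"offset":[-0.015,0,0.021],"angular":[0,0,0]},{"gripper":255,"offset":[-0.02,0,0.029],"angular":[0,0,0]},{"gripper":255,"offset":[-0.023,0,0.036],"angular":[0,0,0]}]'

```text
t: 19.55
eef_pos: [0.4461, -0.2182, 0.1941]
tool_rot: [-0.0, 0.999, 0.048, -0.0]
contact_force: [3.6, 0.9, 4.6]
gripper_width: 0.001
grasp_force: 2.1
```

Emit:
drive_tool --deltas '[{"gripper":255,"offset":[-0.001,0,0.004],"angular":[0,0,0]},{"gripper":255,"offset":[-0.001,0,0.008],"angular":[0,0,0]},{"gripper":255,"offset":[-0.001,0,0.012],"angular":[0,0,0]},{"gripper":255,"offset":[-0.001,0,0.016],"angular":[0,0,0]}]'

```text
t: 19.95
eef_pos: [0.4442, -0.2184, 0.1779]
tool_rot: [-0.0, 0.999, 0.048, -0.002]
contact_force: [-4.2, 0.5, 4.4]
gripper_width: 0.001
grasp_force: 2.3
```

Emit:
drive_tool --deltas '[{"gripper":255,"offset":[0,0,0.003],"angular":[0,0,0]},{"gripper":255,"offset":[0,0,0.006],"angular":[0,0,0]},{"gripper":255,"offset":[0,0,0.009],"angular":[0,0,0]},{"gripper":255,"offset":[0,0,0.011],"angular":[0,0,0]},{"gripper":255,"offset":[0,0,0.011],"angular":[0,0,0]}]'

```text
t: 20.45
eef_pos: [0.4457, -0.2183, 0.1675]
tool_rot: [-0.0, 0.999, 0.048, -0.0]
contact_force: [-3.8, 0.6, 4.3]
gripper_width: -0.004
grasp_force: 2.0
```

Emit:
drive_tool --deltas '[{"gripper":255,"offset":[0,0,0.0015],"angular":[0,0,0]},{"gripper":255,"offset":[0,0,0.003],"angular":[0,0,0]},{"gripper":255,"offset":[0,0,0.004],"angular":[0,0,0]},{"gripper":255,"offset":[0,0,0.004],"angular":[0,0,0]}]'

```text
t: 20.85
eef_pos: [0.446, -0.2183, 0.1638]
tool_rot: [0.0, 0.999, 0.049, 0.0]
contact_force: [-3.0, 1.1, 4.5]
gripper_width: 0.001
grasp_force: 2.2
```

Emit:
drive_tool --deltas '[{"gripper":255,"offset":[0,0,0.0007],"angular":[0,0,0]}]'

```text
t: 20.95
eef_pos: [0.446, -0.2182, 0.1632]
tool_rot: [0.0, 0.999, 0.049, 0.0]
contact_force: [-2.9, -0.1, 4.6]
gripper_width: 0.001
grasp_force: 2.8
```

Emit:
drive_tool --deltas '[{"gripper":255,"offset":[0,0,0.0007],"angular":[0,0,0]}]'

```text
t: 21.05
eef_pos: [0.446, -0.2183, 0.1626]
tool_rot: [0.0, 0.999, 0.048, 0.0]
contact_force: [-4.7, 0.6, 7.4]
gripper_width: -0.001
grasp_force: 4.3
```

Emit:
drive_tool --deltas '[{"gripper":255,"offset":[0,0,0.0007],"angular":[0,0,0]}]'

```text
t: 21.15
eef_pos: [0.4461, -0.2182, 0.1621]
tool_rot: [0.0, 0.999, 0.049, 0.0]
contact_force: [-6.2, 0.7, 11.0]
gripper_width: -0.002
grasp_force: 5.8
```

Emit:
drive_tool --deltas '[{"gripper":255,"offset":[0,0,0.0006],"angular":[0,0,0]}]'

```text
t: 21.25
eef_pos: [0.4461, -0.2182, 0.1617]
tool_rot: [0.0, 0.999, 0.048, 0.0]
contact_force: [-6.1, 0.8, 14.3]
gripper_width: -0.004
grasp_force: 7.1
```

Pressed to the stop at 14 N. Lifting slowly, then clear.

Emit:
drive_tool --deltas '[{"gripper":255,"offset":[0,0,-0.004],"angular":[0,0,0]},{"gripper":255,"offset":[0,0,-0.01],"angular":[0,0,0]},{"gripper":255,"offset":[0,0,-0.018],"angular":[0,0,0]},{"gripper":255,"offset":[0,0,-0.03],"angular":[0,0,0]},{"gripper":255,"offset":[0,0,-0.06],"angular":[0,0,0]}]'

```text
t: 21.75
eef_pos: [0.4452, -0.2177, 0.2207]
tool_rot: [-0.001, 0.999, 0.049, -0.001]
contact_force: [0.9, -0.6, 0.5]
gripper_width: -0.001
grasp_force: 0.0
```

Emit:
drive_tool --deltas '[{"gripper":255,"offset":[0,0,-0.05],"angular":[0,0,0]},{"gripper":255,"offset":[0,-0.03,-0.1],"angular":[0,0,0]},{"gripper":255,"offset":[0,-0.08,-0.11],"angular":[0,0,0]},{"gripper":255,"offset":[0,-0.13,-0.11],"angular":[0,0,0]},{"gripper":255,"offset":[0,-0.18,-0.11],"angular":[0,0,0]}]'

```text
t: 22.25
eef_pos: [0.4294, -0.0437, 0.333]
tool_rot: [0.0, 0.999, 0.048, 0.002]
contact_force: [1.2, 0.3, -0.3]
gripper_width: -0.004
grasp_force: 0.0
```

Emit:
drive_tool --deltas '[{"gripper":255,"offset":[0,0,0],"angular":[0,0,0]},{"gripper":255,"offset":[0,0,0],"angular":[0,0,0]},{"gripper":255,"offset":[0,0,0],"angular":[0,0,0]},{"gripper":255,"offset":[0,0,0],"angular":[0,0,0]},{"gripper":255,"offset":[0,0,0],"angular":[0,0,0]}]'

```text
t: 22.75
eef_pos: [0.4292, -0.0468, 0.331]
tool_rot: [-0.0, 0.999, 0.047, -0.0]
contact_force: [0.2, -0.5, -0.1]
gripper_width: 0.003
grasp_force: 0.0
```

```bash
python3 - <<'E'
from h import *
go(.447,-.217,.18,5.5)
a=optics.read_camera("side");b=optics.read_camera("scene")
cv2.imwrite("pics/p6.png",np.hstack([cv2.resize(a[60:260,180:380],(400,400)),cv2.resize(b[130:330,80:280],(400,400))]))
E
```

```text
t 22.75 pos [ 0.4292 -0.0468  0.331 ] F [ 0.25 -0.54 -0.09] off [0.0016 0.1712 0.1509] ang [-0.0003  0.0003 -0.0015]
```

View pics/p6.png

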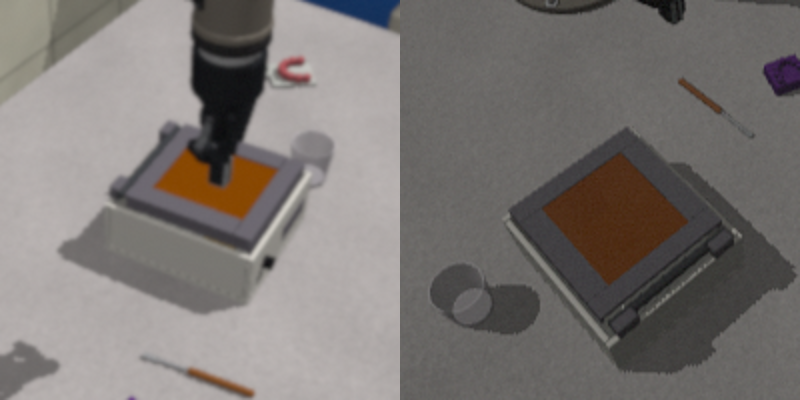

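The lid is level and has stayed shut more than a second after release. The cup and carver have not moved, so I'm handing in.

```bash
python3 -c "
from station import bot
print(bot.hand_in())"
```

```text
the job is handed in; nothing more can be done
None
```

The job is handed in at about 23 s: the cast stands upright in the curing box, and the lid is latched and stayed shut by itself. The highest push I read on the box or lid was about 17 N, reached while setting the cast down, so that was firmer than ideal. The cup and carver did not move in the last picture.

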